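Put the calibration weights back in their block

ROBOT

A 6-joint arm with a two-finger parallel gripper is mounted at the origin on a cart in front of the work surface, level with it; the furniture and walls round the work are solid. World frame = base frame: x ahead of the robot, y to its left, z up, the work surface at z = 0. Lengths are in m, angles in rad, forces in N, time in s.
With the tool pointing down it reaches from about 0.35 to 0.8 m from the base axis. Payload 7.3 kg.
Tool frame: the origin (TCP) lies between the finger pads; the fingertips stand 25 mm ahead of it and the grasp point (between the pads) lies 6 mm ahead of it (r.tip_extent is the distance from the TCP to the fingertips, in m); z points along the fingers, y is the line along which they close (so a half turn about z gives the same grasp; the last joint's range is limited). The gripper opens to 85 mm and grips with 20 to 120 N. Pads are 22 mm wide; open, the fingers measure 114 mm over their backs; the gripper's body (76 mm by 85 mm) begins 54 mm behind the grasp point. The pads swing forward as they close: fully open they stand 13 mm farther back than shut.
Start: joints at [-1.444, 0.342, 1.524, -0, 1.275, -0.146], TCP at [0.141, -0.506, 0.256] pointing down, gripper open.
Joint ranges: [-2.53, 2.53], [-0.77, 2.02], [0.04, 2.7], [-1, 4.14], [0.28, 2.66], [-3.11, 3.11]. Speed limits (rad/s): [2.57, 2.57, 3.14, 3.14, 3.14, 3.14].

INTERFACE

Orientations are given as a unit quaternion [x, y, z, w].
In Python, from workcell import r, command_gripper, optics gives the robot as it stands. The module is installed in compiled form; this text tells all that it offers. Calls block until the motion is done:
- r.reach(position, orientation): joint-space move of the TCP to a pose.
- r.move_straight(position, orientation=None, speed=0.15, max_force=None): straight line of the TCP; orientation=None keeps the orientation; speed is the mean speed in m/s. With max_force (N) it stops when the force on the tool has changed by that much, and returns True; else False.
- r.movej(angles): joint-space move.
- command_gripper(opening, force=None): finger opening in m; force is the grip in N (None keeps the last); returns when the fingers have stopped.
- r.hold(seconds).
- r.solve_ik(position, orientation): joint angles nearest the present ones, or None.
- r.read_state(): the state.
- optics.get_image(name): name is "side" or "top" or "wrist"; returns (picture, depth): 420x560x3 uint8, red, green, blue; 420x560 float32, m along the optical axis (not along the pixel's ray), 0 where there is no reading.
- optics.camera_model(name): a dict with "K" (3x3 intrinsics, pixels), "R" (3x3) and "t" (3): a world point X has camera coordinates R X + t; the wrist camera has in their place "tool_from_camera" (4x4, takes a point from camera to tool coordinates, whose origin is the TCP and whose axes are the flange's). Camera axes: x right, y down, z forward; pixel columns grow to the right and rows downward; lengths in m; the calibration is good to about 2 mm. A picture is of the moment at which its call begins: read the wrist's pose just before it. camera_model takes no time and is no camera call.
A pose or a line that the arm cannot do raises r.PlanningError and nothing moves.
- r.finish_job(): hands the job in; it is judged then, once.
The state is a dict: "time_s": time; "joint_positions": joint angles; "dq": joint speeds; "tau": joint torques, N m; "eef_pos": TCP position; "eef_rot": TCP orientation; "contact_force": force on the tool from outside, world axes, zero at the start; "torque": the same for the moment, N m; "grip_width": finger opening in m; "grip_force": force on a finger pad.
Only numpy, scipy, OpenCV 4.12 (cv2) and the standard library are available. Lean on these libraries where they do the work, as an engineer would, in place of code of your own. Each camera call takes 0.05 s, during which the arm holds its last target. There are 200 camera calls.

TASK

The balance check is finished: put the four steel weights back into their wooden block, each upright and fully down in the felt-lined well made for it, so that they stand in a row from the largest to the smallest. Take care not to tip any weight over, and leave the white-capped vial and the weighing boat that stand among them where they are.

Things in the scene. Friction and masses are not known exactly. Their poses are not given: they have to be found in the camera images.
- weight_500: The largest of four polished steel knob weights (500 g), loose, standing on the worktop: a cylinder 46 mm across and 41 mm high with a knob on top of a thinner neck, 65 mm high in all. The knob is 26 mm across and its side takes about the uppermost 13 mm; it is the place to grip, from above. Origin: centre of the underside; z up along its axis.
- weight_200: The second largest of four polished steel knob weights (200 g), loose, standing on the worktop: a cylinder 34 mm across and 31 mm high with a knob on top of a thinner neck, 52 mm high in all. The knob is 20 mm across and its side takes about the uppermost 10 mm; it is the place to grip, from above. Origin: centre of the underside; z up along its axis.
- weight_100: The third largest of four polished steel knob weights (100 g), loose, standing on the worktop: a cylinder 27 mm across and 26 mm high with a knob on top of a thinner neck, 44 mm high in all. The knob is 17 mm across and its side takes about the uppermost 8 mm; it is the place to grip, from above. Origin: centre of the underside; z up along its axis.
- weight_50: The smallest of four polished steel knob weights (50 g), loose, standing on the worktop: a cylinder 20 mm across and 21 mm high with a knob on top of a thinner neck, 37 mm high in all. The knob is 14 mm across and its side takes about the uppermost 7 mm; it is the place to grip, from above. Origin: centre of the underside; z up along its axis.
- well_500: The largest of four blue felt-lined round wells in one fixed wooden block (78 x 233 mm, 24 mm high): for the weight 46 mm across; 52 mm across at its floor, widening evenly to 62 mm at the mouth. Origin: centre of the well's floor, 9.5 mm above the worktop, 14.5 mm below the block's top; z up; y along the row of wells towards the largest, x across it. Wells are 65, 55.5 and 48.5 mm apart, largest first.
- well_200: The second largest of four blue felt-lined round wells in one fixed wooden block (78 x 233 mm, 24 mm high): for the weight 34 mm across; 40 mm across at its floor, widening evenly to 50 mm at the mouth. Origin: centre of the well's floor, 9.5 mm above the worktop, 14.5 mm below the block's top; z up; y along the row of wells towards the largest, x across it. Wells are 65, 55.5 and 48.5 mm apart, largest first.
- well_100: The third largest of four blue felt-lined round wells in one fixed wooden block (78 x 233 mm, 24 mm high): for the weight 27 mm across; 33 mm across at its floor, widening evenly to 43 mm at the mouth. Origin: centre of the well's floor, 9.5 mm above the worktop, 14.5 mm below the block's top; z up; y along the row of wells towards the largest, x across it. Wells are 65, 55.5 and 48.5 mm apart, largest first.
- well_50: The smallest of four blue felt-lined round wells in one fixed wooden block (78 x 233 mm, 24 mm high): for the weight 20 mm across; 26 mm across at its floor, widening evenly to 36 mm at the mouth. Origin: centre of the well's floor, 9.5 mm above the worktop, 14.5 mm below the block's top; z up; y along the row of wells towards the largest, x across it. Wells are 65, 55.5 and 48.5 mm apart, largest first.
- vial: Bystander: small clear vial with a white cap, 30 mm across, 58 mm high, loose on the worktop among the weights. Origin: centre of the underside, z up.
- weigh_boat: Bystander: square white weighing boat with a little salt, 79 x 79 x 12 mm, loose on the worktop among the weights. Origin: centre of the underside, z up.
There are look-alikes about, which are no part of the job. What is shaped like the weight_100 but blue is not meant.

How it is judged:
By the outcome, as a careful person would: the job done as asked, in the order asked, and still so for the second after the job is handed in, with the robot touching nothing.
It also fails if it takes over 128 s, if anything falls off the work surface, if the arm or the gripper's body presses on something with over 40 N, if the wrist force passes 120 N, or if a joint passes its speed limit or range.

## Working session

There is one attempt and no reset: what is moved stays moved. The work goes in short steps, each a Python script; the robot and the scene stay as the last script left them, time stands still between calls to the robot, and variables do not carry over. Pictures are saved under pics/ and viewed, at most 14 in all, crops included, and the job is handed in when it is done.

```bash
mkdir -p pics; python3 - <<'E'
from workcell import r,optics
import cv2,numpy as np
for n in("top","side"):
    im,d=optics.get_image(n); cv2.imwrite(f"pics/{n}0.png",im[:,:,::-1]); np.savez(f"{n}0.npz",im=im,d=d)
    m=optics.camera_model(n); print(n,m["K"].round(1).tolist(),m["R"].round(3).tolist(),m["t"].round(3).tolist())
print(optics.camera_model("wrist"))
s=r.read_state();print(s["eef_rot"],s["time_s"],s["grip_width"],r.tip_extent)
E
```

```text
top [[479.4, 0.0, 282.0], [0.0, 479.4, 216.1], [0.0, 0.0, 1.0]] [[0.015, -1.0, -0.001], [-0.976, -0.015, -0.216], [0.216, 0.004, -0.976]] [0.008, 0.556, 0.874]
side [[411.9, 0.0, 288.0], [0.0, 411.9, 206.2], [0.0, 0.0, 1.0]] [[0.391, 0.92, 0.008], [0.712, -0.297, -0.636], [-0.583, 0.255, -0.771]] [-0.207, -0.333, 1.206]
{'K': array([[344.24528841,   0.        , 277.10034911],
       [  0.        , 344.24528841, 205.32242401],
       [  0.        ,   0.        ,   1.        ]]), 'tool_from_camera': array([[ 1.15063892e-04, -9.48797236e-01, -3.15885727e-01,
         8.07978128e-02],
       [ 9.99999825e-01, -7.40865380e-05,  5.86784900e-04,
        -5.30798626e-04],
       [-5.80142771e-04, -3.15885739e-01,  9.48797061e-01,
        -1.16747645e-01],
       [ 0.00000000e+00,  0.00000000e+00,  0.00000000e+00,
         1.00000000e+00]])}
[ 9.90714006e-01  1.35960757e-01  2.40573182e-05 -6.56274924e-04] 0.1 0.08549077910528705 0.025
```

View pics/top0.png

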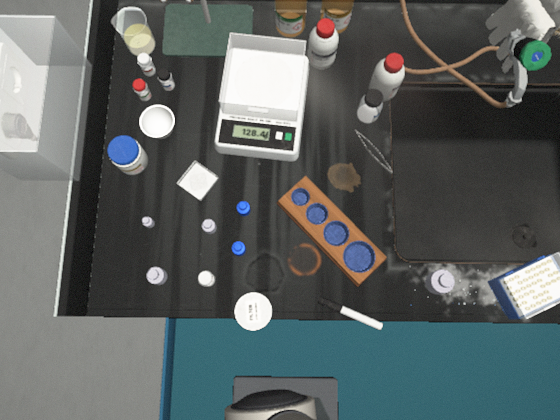

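View pics/side0.png

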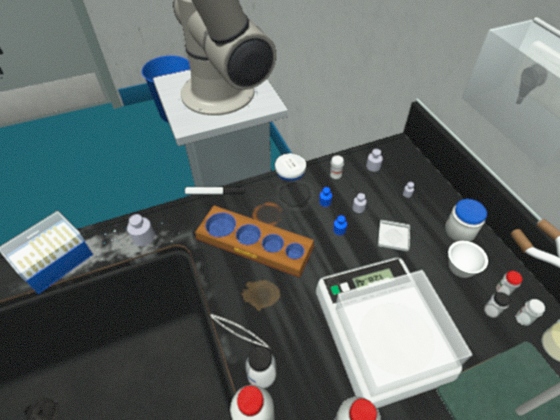

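The top view shows:
- **Weights:** 500 at (443,281), 200 at (157,275), 100 at (209,226), 50 at (148,222).
- **Left in place:** vial at (206,279), boat at (197,181), blue decoys at (243,208) and (238,248).
- **Wells, 500 to 50:** (358,256), (335,233), (316,214), (299,197).

The side view agrees: 500 at (139,228), 200 at (375,158), 100 at (360,203), 50 at (408,189).

```bash
cat > h.py <<'E'
from workcell import r,command_gripper,optics
import cv2,numpy as np
from scipy.spatial.transform import Rotation as Ro
DIM={500:(.065,.041,.026,.046),200:(.052,.031,.020,.034),100:(.044,.026,.017,.027),50:(.037,.021,.014,.020)} # H, body h, knob d, body d
def cam(n):
    """K, camera->world rotation, camera centre"""
    m=optics.camera_model(n)
    if n!="wrist": return m["K"],m["R"].T,-m["R"].T@m["t"]
    s=r.read_state();T=m["tool_from_camera"];Rt=Ro.from_quat(s["eef_rot"]).as_matrix()
    return m["K"],Rt@T[:3,:3],Rt@T[:3,3]+s["eef_pos"]
def onplane(c,uv,z):
    K,R,C=c; d=R@np.linalg.solve(K,[uv[0],uv[1],1]); return C+d*(z-C[2])/d[2]
def project(c,X):
    K,R,C=c; p=K@(R.T@(np.asarray(X)-C)); return p[:2]/p[2]
def down(yaw): # tool z down, closing axis (tool y) direction at yaw from world y
    return (Ro.from_euler('z',yaw)*Ro.from_quat([1,0,0,0])).as_quat()
E
python3 - <<'E'
from h import *
T={500:(443,281),200:(157,275),100:(209,226),50:(148,222)}
S={500:(139,224),200:(375,155),100:(360,200),50:(408,187)}
ct,cs=cam("top"),cam("side")
for k in T: print(k,onplane(ct,T[k],DIM[k][0]*.8).round(3),onplane(cs,S[k],DIM[k][0]*.8).round(3))
print("vial",onplane(ct,(206,279),.055).round(3),"boat",onplane(ct,(197,181),.01).round(3),"box",onplane(ct,(492,290),.05).round(3))
for n,c in(("top",ct),("side",cs)):
    im=np.load(n+"0.npz")["im"]; hsv=cv2.cvtColor(im,cv2.COLOR_RGB2HSV)
    m=cv2.inRange(hsv,(105,90,40),(130,255,255))
    for q in cv2.findContours(m,cv2.RETR_EXTERNAL,cv2.CHAIN_APPROX_NONE)[0]:
        if cv2.contourArea(q)>60:
            P=np.array([onplane(c,p[0],.024)[:2] for p in q],np.float32); ce,rad=cv2.minEnclosingCircle(P)
            if .012<rad<.04: print(n,np.round(ce,4),round(rad*2,4),q[:,0].mean(0).round(0))
E
```

```text
500 [ 0.435 -0.293  0.052] [ 0.443 -0.292  0.052]
200 [0.439 0.257 0.042] [0.443 0.262 0.042]
100 [0.539 0.162 0.035] [0.548 0.162 0.035]
50 [0.546 0.286 0.03 ] [0.553 0.285 0.03 ]
vial [0.432 0.16  0.055] boat [0.639 0.196 0.01 ] box [ 0.42  -0.386  0.05 ]
top [ 0.4847 -0.1374] 0.0624 [359. 256.]
top [0.4967 0.1029] 0.0312 [238. 248.]
top [ 0.5309 -0.0921] 0.05 [336. 233.]
top [ 0.5711 -0.0534] 0.043 [317. 213.]
top [0.5793 0.0959] 0.033 [243. 208.]
top [ 0.6054 -0.0192] 0.0355 [300. 197.]
top [0.7017 0.3526] 0.0682 [122. 149.]
side [ 0.6072 -0.0192] 0.0356 [294. 251.]
side [ 0.5721 -0.0527] 0.0422 [273. 243.]
side [ 0.5321 -0.0916] 0.0491 [248. 234.]
side [0.5831 0.0953] 0.0579 [340. 225.]
side [ 0.4855 -0.1371] 0.0615 [220. 224.]
side [0.6591 0.3764] 0.0764 [471. 211.]
side [0.4991 0.1013] 0.0613 [325. 197.]
```

```bash
python3 - <<'E'
from h import *
Y=.79
for x,y in((.439,-.293),(.441,.26),(.543,.162),(.55,.286),(.485,-.137),(.6063,-.0192)):
  for yy in(Y,Y-np.pi,0):
    q=r.solve_ik([x,y,.2],down(yy)); print(x,y,yy,None if q is None else np.round(q,2))
r.reach([.439,-.293,.2],down(Y)); command_gripper(.05,60)
c=cam("wrist"); im,d=optics.get_image("wrist"); cv2.imwrite("pics/w500.png",im[:,:,::-1]); np.savez("w500.npz",im=im,d=d)
print(project(c,[.439,-.293,.065]),project(c,[.439,-.293,0]),r.read_state()["time_s"],r.read_state()["grip_width"])
E
```

```text
0.439 -0.293 0.79 [-0.73  0.4   1.6  -0.    1.14  0.05]
0.439 -0.293 -2.351592653589793 [-0.73  0.4   1.6  -0.    1.14 -3.09]
0.439 -0.293 0 [-0.73  0.4   1.6  -0.    1.14  0.84]
0.441 0.26 0.79 [ 0.38  0.37  1.65 -0.    1.12  1.16]
0.441 0.26 -2.351592653589793 [ 0.38  0.37  1.65 -0.    1.12 -1.98]
0.441 0.26 0 [ 0.38  0.37  1.65 -0.    1.12  1.95]
0.543 0.162 0.79 [ 0.15  0.47  1.49 -0.    1.18  0.94]
0.543 0.162 -2.351592653589793 [ 0.15  0.47  1.49 -0.    1.18 -2.21]
0.543 0.162 0 [ 0.15  0.47  1.49 -0.    1.18  1.73]
0.55 0.286 0.79 [ 0.36  0.56  1.33 -0.    1.25  1.14]
0.55 0.286 -2.351592653589793 [ 0.36  0.56  1.33 -0.    1.25 -2.  ]
0.55 0.286 0 [ 0.36  0.56  1.33 -0.    1.25  1.93]
0.485 -0.137 0.79 [-0.43  0.36  1.67 -0.    1.12  0.35]
0.485 -0.137 -2.351592653589793 [-0.43  0.36  1.67 -0.    1.12 -2.79]
0.485 -0.137 0 [-0.43  0.36  1.67 -0.    1.12  1.14]
0.6063 -0.0192 0.79 [-0.16  0.54  1.37 -0.    1.23  0.62]
0.6063 -0.0192 -2.351592653589793 [-0.16  0.54  1.37 -0.    1.23 -2.52]
0.6063 -0.0192 0 [-0.16  0.54  1.37 -0.    1.23  1.41]
[277.70079479 201.48468065] [277.54742997 180.51493429] 1.975 0.04978531921041409
```

View pics/w500.png

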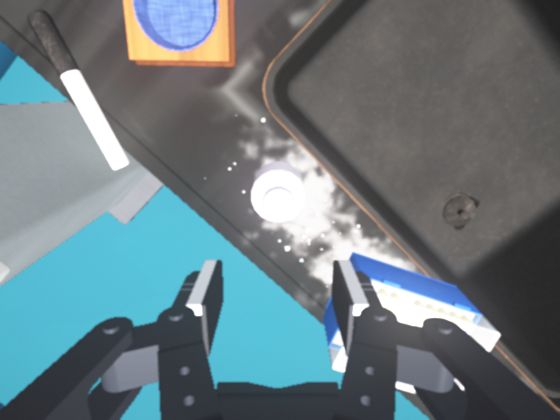

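The wrist view shows the 500 weight with its knob at about (278,202), where predicted. The reagent box at lower right is clear of the fingers. I'll use depth to centre the knob.

```bash
cat >> h.py <<'E'
def knob(k,xy,c,im,d):
    """knob centre from depth points near the top height, within 20 mm of xy; checks with body"""
    K,R,C=c; H,hb,dk,db=DIM[k]
    v,u=np.nonzero(d>0); z=d[v,u]
    P=(R@(np.linalg.solve(K,np.stack([u,v,np.ones(len(u))]))*z)).T+C
    n=np.hypot(*(P[:,:2]-xy).T)<.025+dk/2
    o=[]
    for lo,hi in((H-.004,H+.006),(hb-.004,hb+.004)):
        s=n&(P[:,2]>lo)&(P[:,2]<hi)
        if s.sum()<8: o.append(None);continue
        ce,rad=cv2.minEnclosingCircle(P[s,:2].astype(np.float32)); o.append((np.round(ce,4),round(2*rad,4),int(s.sum()),P[s].mean(0).round(4)))
    return o
def look(k,xy):
    c=cam("wrist"); im,d=optics.get_image("wrist"); np.savez(f"w{k}.npz",im=im,d=d)
    return c,im,d,knob(k,xy,c,im,d)
E
python3 - <<'E'
from h import *
c=cam("wrist");a=np.load("w500.npz");im,d=a["im"],a["d"]
print(knob(500,(.439,-.293),c,im,d)); print(d[170:225:6,250:310:6].round(3))
cv2.imwrite("pics/z.png",cv2.resize(im[150:250,230:330,::-1],None,fx=5,fy=5,interpolation=cv2.INTER_NEAREST))
E
```

```text
[(array([ 0.4371, -0.2959]), 0.0264, 800, array([ 0.4375, -0.2952,  0.0637])), (array([ 0.4369, -0.2957]), 0.0461, 1305, array([ 0.4407, -0.292 ,  0.0404]))]
[[0.323 0.322 0.306 0.291 0.283 0.283 0.287 0.297 0.324 0.324]
 [0.326 0.322 0.283 0.282 0.283 0.283 0.283 0.284 0.292 0.326]
 [0.326 0.285 0.284 0.285 0.284 0.284 0.285 0.285 0.285 0.327]
 [0.    0.287 0.286 0.287 0.268 0.267 0.272 0.286 0.287 0.287]
 [0.331 0.288 0.288 0.266 0.264 0.264 0.264 0.272 0.287 0.289]
 [0.333 0.291 0.288 0.265 0.265 0.265 0.264 0.265 0.29  0.29 ]
 [0.335 0.291 0.292 0.265 0.266 0.265 0.266 0.267 0.292 0.334]
 [0.336 0.338 0.292 0.269 0.268 0.268 0.268 0.269 0.294 0.337]
 [0.34  0.338 0.338 0.295 0.271 0.269 0.271 0.338 0.338 0.338]
 [0.341 0.34  0.34  0.34  0.34  0.34  0.342 0.342 0.341 0.341]]
```

View pics/z.png

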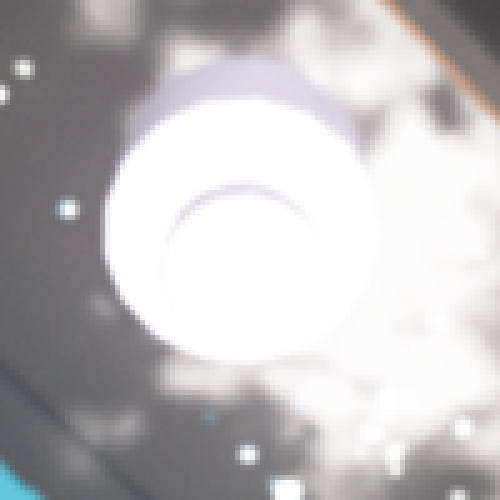

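The close-up shows the knob at crop (240,255), and depth matches the true diameters (26.4 and 46.1 mm). I'll grasp it.

```bash
cat >> h.py <<'E'
Y=.79; Q=down(Y); WELL={500:(.485,-.137),200:(.5315,-.0920),100:(.5716,-.0530),50:(.6063,-.0192)}
CL={500:.005,200:.0045,100:.004,50:.0035}; F={500:80,200:60,100:50,50:40}
def gz(k): return DIM[k][1]+CL[k]+r.tip_extent   # TCP height for the weight standing at z=0
def pick(k,xy):
    command_gripper(DIM[k][2]+.016,F[k])
    r.reach([*xy,gz(k)+.05],Q)
    hit=r.move_straight([*xy,gz(k)],speed=.06,max_force=8)
    command_gripper(0,F[k]); s=r.read_state(); print("hit",hit,"grip",s["grip_width"],s["grip_force"],s["eef_pos"].round(4))
    r.move_straight([*xy,gz(k)+.012],speed=.04); s=r.read_state(); print("lifted",s["grip_width"],s["contact_force"].round(2))
    r.move_straight([*xy,gz(k)+.10],speed=.15); print(r.read_state()["time_s"])
E
python3 - <<'E'
from h import *
pick(500,(.437,-.2958))
s=r.read_state(); print(s["grip_width"],s["contact_force"].round(2))
x,y=WELL[500]; r.reach([x,y,gz(500)+.10],Q)
c=cam("wrist"); im,d=optics.get_image("wrist"); cv2.imwrite("pics/p500.png",im[:,:,::-1]); np.savez("p500.npz",im=im,d=d)
for k in WELL: print(k,project(c,[*WELL[k],.024]).round(0))
E
```

```text
hit False grip 0.022613016875662497 78.26891093049198 [ 0.4372 -0.296   0.0718]
lifted 0.022614669648603623 [ 0.03 -0.02 -5.22]
5.125
0.02231039032171306 [ 0.87  0.6  -5.97]
500 [279. 198.]
200 [281. 114.]
100 [283.  30.]
50 [285. -53.]
```

View pics/p500.png

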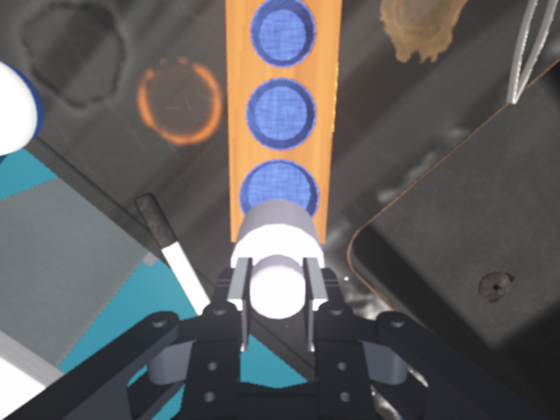

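The 500 is held upright at (277,285). The wells sit at (281,112) and (283,30), within a pixel or two of prediction. Placing it now.

```bash
cat >> h.py <<'E'
def place(k):
    x,y=WELL[k]; r.reach([x,y,gz(k)+.10],Q); z=gz(k)+.0095
    r.move_straight([x,y,z+.02],speed=.12)
    hit=r.move_straight([x,y,z-.003],speed=.03,max_force=6); s=r.read_state()
    print("place hit",hit,"dz mm",round((s["eef_pos"][2]-z)*1e3,2),s["contact_force"].round(2))
    command_gripper(DIM[k][2]+.016); p=r.read_state()["eef_pos"]
    r.move_straight([p[0],p[1],p[2]+.05],speed=.08)
    r.move_straight([p[0],p[1],.2],speed=.15); print(r.read_state()["time_s"])
def check(k):
    x,y=WELL[k]; c,im,d,o=look(k,(x,y)); K,R,C=c
    v,u=np.nonzero(d>0); P=(R@(np.linalg.solve(K,np.stack([u,v,np.ones(len(u))]))*d[v,u])).T+C
    s=(np.hypot(*(P[:,:2]-(x,y)).T)<.02)&(P[:,2]>DIM[k][0]-.005)&(P[:,2]<DIM[k][0]+.03)
    ce,rad=cv2.minEnclosingCircle(P[s,:2].astype(np.float32)); print("check",k,np.round(ce,4),"d",round(2*rad,4),"top z",np.percentile(P[s,2],[50,90]).round(4),"want",DIM[k][0]+.0095)
    return im
E
python3 - <<'E'
from h import *
place(500); im=check(500)
r.reach([.441,.26,.2],Q); print(look(200,(.441,.26))[3]); print(r.read_state()["time_s"])
E
```

```text
place hit True dz mm 0.82 [-1.09  0.2   4.24]
9.2083
check 500 [ 0.4845 -0.1368] d 0.0264 top z [0.0732 0.0743] want 0.0745
[(array([0.4407, 0.2638]), 0.0201, 431, array([0.4414, 0.264 , 0.0507])), (array([0.441 , 0.2637]), 0.0339, 666, array([0.4442, 0.2666, 0.0304]))]
10.7917
```

```bash
python3 - <<'E'
from h import *
pick(200,(.4408,.2637)); place(200); check(200)
r.reach([.543,.162,.2],Q); print(look(100,(.543,.162))[3])
E
```

```text
hit False grip 0.01706310360287507 58.54811318451539 [0.4411 0.2638 0.0611]
lifted 0.016844147873635872 [ 0.03  0.37 -1.61]
13.9583
place hit True dz mm 0.62 [-0.81  0.58  3.97]
18.4833
check 200 [ 0.5308 -0.092 ] d 0.0204 top z [0.0601 0.0612] want 0.0615
[(array([0.5432, 0.1651]), 0.0168, 304, array([0.5436, 0.1656, 0.0427])), (array([0.5433, 0.1653]), 0.0268, 369, array([0.5463, 0.168 , 0.0253]))]
```

```bash
python3 - <<'E'
from h import *
pick(100,(.5432,.1652)); place(100); check(100)
r.reach([.55,.286,.2],Q); print(look(50,(.55,.286))[3])
E
```

```text
hit False grip 0.014059959006190803 48.77566473092884 [0.5436 0.1653 0.0556]
lifted 0.014123294199175535 [ 0.87  0.13 -1.3 ]
22.7417
place hit True dz mm 0.61 [-0.43  0.39  4.69]
26.8
check 100 [ 0.571  -0.0529] d 0.0169 top z [0.0522 0.0534] want 0.0535
[(array([0.55  , 0.2894]), 0.0132, 191, array([0.5507, 0.2905, 0.0359])), (array([0.5505, 0.2903]), 0.02, 187, array([0.5532, 0.2929, 0.0201]))]
```

```bash
python3 - <<'E'
from h import *
pick(50,(.5503,.2899)); place(50); im=check(50); cv2.imwrite("pics/f50.png",im[:,:,::-1])
r.reach([.45,.1,.3],Q); r.movej([-1.444,.342,1.524,0,1.275,-.146])
im,_=optics.get_image("top"); cv2.imwrite("pics/top1.png",im[:,:,::-1]); print(r.read_state()["time_s"])
E
```

```text
hit False grip 0.011189676473809331 39.017869355775474 [0.5506 0.29   0.0501]
lifted 0.011528875565997852 [ 0.9  -0.29 -0.55]
31.3583
place hit True dz mm 0.58 [-0.66 -0.44  6.36]
35.7833
check 50 [ 0.6059 -0.0189] d 0.014 top z [0.0451 0.0462] want 0.0465
39.1833
```

View pics/f50.png

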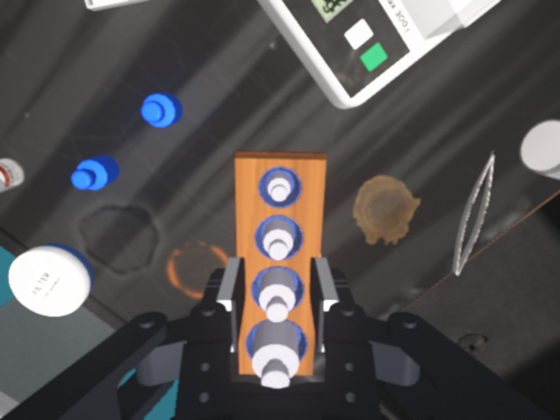

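View pics/top1.png

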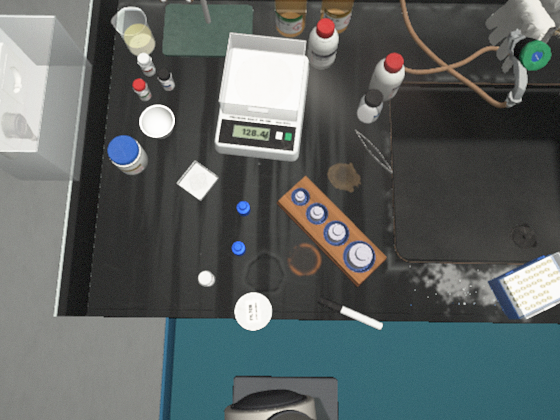

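The wrist view shows all four weights upright in their wells, at columns of about 280 and rows 185, 240, 295 and 365. In the top view, the vial at (206,279) and the boat at (197,181) have not moved.

```bash
python3 -c "
from workcell import r
print(r.finish_job())"
```

```text
the job is handed in; nothing more can be done
None
```

All four weights are upright and fully down in their own wells, largest to smallest; the vial and weighing boat are where they were, and the job is handed in at about 39 s of the 128 s allowed.

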